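# Slide the bearing ring, then the spacer ring, onto the hub of a loading stand

### The arm

A 6-joint arm with a two-finger parallel gripper is mounted at the origin on the work surface; the furniture and walls round the work are solid. World frame = base frame: x ahead of the robot, y to its left, z up, the work surface at z = 0. Lengths are in mm, angles in degrees, forces in N, time in s.
With the tool pointing down it reaches from about 300 to 875 mm from the base axis. Payload 4.2 kg.
Tool frame: the origin (TCP) lies at the very end of the fingers, on their centre line; the grasp point (between the pads) lies robot.grasp_offset behind it (robot.grasp_offset is the distance from the TCP to the grasp point, in mm); z points along the fingers, y is the line along which they close (so a half turn about z gives the same grasp; the last joint's range is limited). The gripper opens to 85 mm and grips with 20 to 120 N. Pads are 22 mm wide; open, the fingers measure 114 mm over their backs; the gripper's body (76 mm by 85 mm) begins 54 mm behind the grasp point. The pads swing forward as they close: fully open they stand 13 mm farther back than shut.
Start: joints at [69.328, 18.312, 89.639, -0, 72.044, -1.146], TCP at [192.191, 541.945, 231.338] pointing down, gripper open.
Joint ranges: [-177.97, 177.97], [-48.28, 115.42], [12.27, 149.76], [-77.06, 257.06], [2.81, 150.46], [-146.56, 146.56]. Speed limits (degrees/s): [147.25, 147.25, 180, 180, 180, 180].

### API

Orientations are given as [roll, pitch, yaw] about the fixed x, y, z axes, in that order (R = Rz(yaw) Ry(pitch) Rx(roll)).
In Python, from rig import status, viewer, ticket, robot gives the robot as it stands. The module is installed in compiled form; this text tells all that it offers.
- The arm moves only by the shell command python3 -m crank 'ROWS' [FORCE]. ROWS is JSON, a list of rows, each a list of 7 numbers: the turn, a rotation vector about the tool's x, y, z scaled (see below), then the shift along the tool's x, y, z scaled (see below), then the gripper's target within -1 to 1 (shut at 1, half-way at 0, fully open at -1). A call has 1 to 5 rows; each row is the pose to reach, as a shift and turn from the pose commanded when the call began, along the tool's axes at that moment, turning the shorter way round; what a row does not reach only later rows make up. The controller multiplies each number of a shift by 0.3 m and each number of a turn by pi rad. A row lasts 1/12 s, in which the tool goes at most 41.7 mm and 7.16 degrees, less where a joint would pass 70% of its speed; a pose out of reach is approached as far as the arm can. A call with a number of a shift or a turn outside -1 to 1 is refused whole. A call with a gripper value outside its range is refused whole. The fingers move at their own pace and stop on an object; FORCE is the grip in N (left out, the last holds). Time passes only in rows, so rows that repeat a pose let the fingers close. It gives the time, the measured TCP pose, the force, the opening and the grip force at its end, in the units of the state.
- status.observe(): the state, without advancing time (a new reading comes with each control period).
- viewer.grab_frame(name): name is "scene" or "top" or "wrist"; returns the picture (400x640x3 uint8, red, green, blue); there is no depth.
- viewer.get_calibration(name): a dict with "K" (3x3 intrinsics, pixels), "R" (3x3) and "t" (3): a world point X has camera coordinates R X + t. Camera axes: x right, y down, z forward; pixel columns grow to the right and rows downward; lengths in mm; the calibration is good to about 2 mm. A picture is of the moment at which its call begins: read the wrist's pose just before it. get_calibration takes no time and is no camera call; for the wrist camera it gives the pose at the moment of the call.
- ticket.sign_off(): hands the job in; it is judged then, once.
The state is a dict: "t": time; "joint_pos": joint angles; "qd": joint speeds; "tau": joint torques, N m; "tool_pos": TCP position; "ee_rot": TCP orientation; "contact_force": force on the tool from outside, world axes, zero at the start; "torque": the same for the moment, N m; "opening": finger opening in mm; "grip_force": force on a finger pad.
Only numpy, scipy, OpenCV 4.12 (cv2) and the standard library are available. Lean on these libraries where they do the work, as an engineer would, in place of code of your own. Each camera call takes 0.05 s, during which the arm holds its last target. There are 200 camera calls.

### The job

Keeping the rings down on the deck of the loading stand (slide them, never pick them up), slide the brass ring off the deck over the top of the steel hub so that it drops down the hub and lies flat on the base; then slide the blue ring over the hub in the same way, so that it lies flat on the brass one. Leave the two objectives and the vial on the deck standing where they are, and let go of everything.

Things in the scene. Friction and masses are not known exactly. Their poses are not given: they have to be found in the camera images.
- stand: Loading stand, fixed to the desk. Origin on the desk under the deck; z up, y along the deck towards the hub, x across. Level aluminium deck, no rim, top at z = 50 mm, x -140..140, y -160..130 mm. Beyond y = 130 is an open well whose grey base plate's top is at z = 8 mm; in it stands the hub, its axis at x = 0, y = 175 mm.
- hub_seat (a point): Point on the hub's axis at the base plate's top, 8 mm above the desk: the brass ring's underside centre must come here
- hub_top (a point): Centre of the upright steel hub's top face, 48.5 mm above the desk, 1.5 mm below the deck top. Hub 49 mm in diameter, its top rim bevelled 3 mm to a 43 mm flat. The gap between deck edge and hub is 20.5 mm; a ring bridges it as it is slid across. A ring centred on the hub clears the deck edge by 3 mm and drops freely.
- pin_left (a point): Top centre of the dark steel stop pin on the stand's negative x side, at x = -31, y = 212 mm in the stand's frame: 10 mm diameter, top 65 mm above the desk. A ring centred on the hub clears both pins by about 1 mm; pushed against both it is about 2 mm past the hub's axis and still drops.
- pin_right (a point): Top centre of the dark steel stop pin on the stand's positive x side, at x = +31, y = 212 mm in the stand's frame: 10 mm diameter, top 65 mm above the desk. A ring centred on the hub clears both pins by about 1 mm; pushed against both it is about 2 mm past the hub's axis and still drops.
- bearing_ring: Brass-coloured flat ring with six dark dots on top, loose on the deck: outside diameter 84, bore 54, height 18 mm, about 0.25 kg. Origin at the centre of its underside, z up. The bore has 2.5 mm clearance all round on the hub.
- spacer_ring: Blue flat ring with six bright dots on top, loose on the deck: the same sizes, mass and origin as the brass ring. Which ring is on which side of the deck varies.
- objective_red: White microscope objective with a red band, 29 mm diameter, 41 mm high, standing loose on the deck; origin at the centre of its underside. Bystander.
- objective_yellow: White microscope objective with a yellow band, 35 mm diameter, 50 mm high, standing loose on the deck; origin at the centre of its underside. Bystander; it and the red-banded one may swap places.
- vial: White-capped clear vial, 22 mm diameter, 55 mm high, standing loose near the deck's end that is away from the hub; origin at the centre of its underside. Bystander.

How it is judged (in metres and radians):
On the way, in this order (a step that is already met when the one before it is completed fails the run):
1. the brass ring lies flat on the base, round the hub (horizontal distance between bearing_ring and hub_seat below 0.005 m and z of bearing_ring in the frame of hub_seat below 0.003 m and angle between bearing_ring's own z axis and vertical below 0.05 rad), for 0.2 s.
2. the blue ring lies flat on the brass ring, round the hub (horizontal distance between spacer_ring and hub_seat below 0.005 m and z of spacer_ring in the frame of hub_seat below 0.021 m and angle between spacer_ring's own z axis and vertical below 0.05 rad), for 0.2 s.
At the end, for the whole second after the job is handed in: The brass ring lies flat (within 0.05 rad) round the hub, its underside within 3 mm of the base and its centre within 5 mm of the hub's axis; the blue ring lies flat on it, round the hub too, its underside 15 to 21 mm above the base and its centre within 5 mm of the axis; both are at rest (all of step 1 and all of step 2 and z of spacer_ring in the frame of hub_seat above 0.015 m and linear speed of each of bearing_ring, spacer_ring below 0.01 m/s); the robot touches nothing.
It fails at once if a ring is lifted more than 15 mm above the deck (height (world z) of any of bearing_ring, spacer_ring above 0.065 m).
It fails at once if an objective or the vial is shifted more than 12 mm or tipped more than 0.3 rad (distance of any of objective_red, objective_yellow, vial from where it was at the start of the episode above 0.012 m or angle between any of objective_red, objective_yellow, vial's own z axis and vertical above 0.3 rad).
It also fails if it takes over 67 s, if anything falls off the work surface, if the arm or the gripper's body presses on something with over 40 N, if the wrist force passes 120 N, or if a joint passes its speed limit or range.

## Working session

There is one attempt and no reset: what is moved stays moved. The work goes in short steps, Python scripts to look and compute and a shell command to move; the robot and the scene stay as the last step left them, time stands still between calls to the robot, and variables do not carry over. Pictures are saved under pics/ and viewed, at most 10 in all, crops included, and the job is handed in when it is done.

```bash
mkdir -p pics; python3 - <<'E'
from rig import status, viewer, ticket, robot
import cv2
s=status.observe()
print(s, robot.grasp_offset)
for n in ("top","scene"):
    c=viewer.get_calibration(n); print(n,c)
    cv2.imwrite(f"pics/{n}0.png",viewer.grab_frame(n)[:,:,::-1])
E
```

```text
{'t': 0.0, 'joint_pos': array([ 6.93263810e+01,  1.83500376e+01,  8.97084345e+01,  1.44597635e-03,
        7.20434218e+01, -1.14692217e+00]), 'qd': array([-0.03898259, -0.02320824,  0.02971044, -0.07594492,  0.02816867,
       -0.00778357]), 'tau': array([ 3.94986901e-04, -4.15519810e+01, -2.34158921e+01,  7.96885979e-05,
        8.26223753e-03,  1.85770443e-05]), 'tool_pos': array([192.01924376, 541.46813986, 230.48458898]), 'ee_rot': array([-1.79898154e+02, -3.41400239e-03,  1.60472853e+02]), 'contact_force': array([-0.33356028,  0.10165262, -0.22790435]), 'torque': array([-0.0192056 ,  0.00460321, -0.006568  ]), 'grip_force': 0.0, 'opening': 85.65669859432406} 18.700000000000003
top {'K': array([[397.96447592,   0.        , 325.81158444],
       [  0.        , 397.96447592, 190.47176082],
       [  0.        ,   0.        ,   1.        ]]), 'R': array([[-0.0220397 , -0.9997546 ,  0.00223538],
       [-0.98612156,  0.02137102, -0.16464372],
       [ 0.16455554, -0.00583305, -0.98635057]]), 't': array([-89.112923  , 578.15102263, 841.48501277])}
scene {'K': array([[454.60730568,   0.        , 323.86084412],
       [  0.        , 454.60730568, 190.87464605],
       [  0.        ,   0.        ,   1.        ]]), 'R': array([[-0.69881032, -0.71500052, -0.02093807],
       [-0.4689999 ,  0.48008883, -0.74131897],
       [ 0.54009558, -0.50822139, -0.6708262 ]]), 't': array([290.75617207, 369.66850463, 543.70538736])}
```

View pics/top0.png

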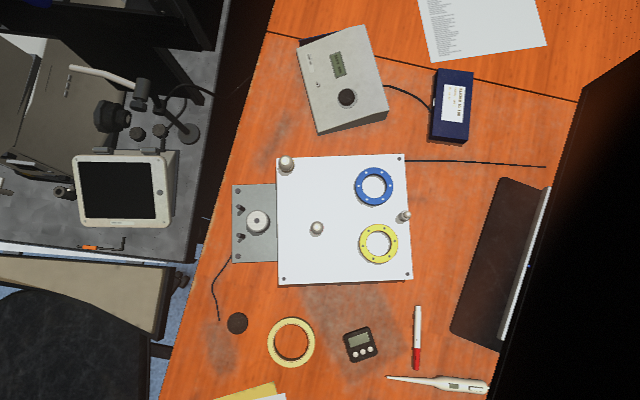

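View pics/scene0.png

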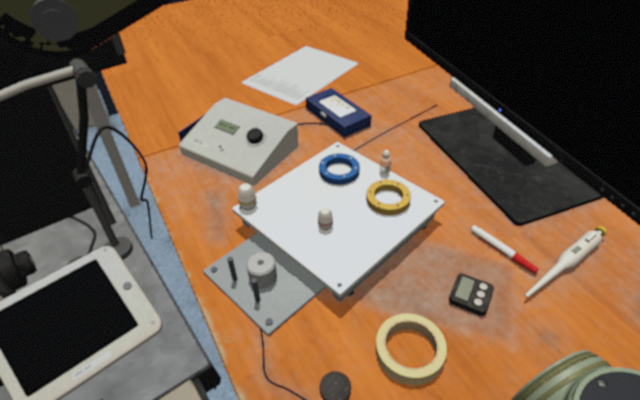

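The top view shows the blue ring at about (374,187), brass at (378,244), the hub at (258,222), objectives at (286,165) and (317,229), and the vial at (405,216). Next I'll convert these to stand coordinates.

```bash
cat > h.py <<'E'
import numpy as np, cv2
from rig import viewer
def ray(n,uv,z,c=None):
    c=c or viewer.get_calibration(n); R,t=c["R"],c["t"]
    d=R.T@np.linalg.inv(c["K"])@np.array([uv[0],uv[1],1.]); o=-R.T@t
    return (o+d*(z-o[2])/d[2])
def blobs(m,amin=30):
    n,l,s,c=cv2.connectedComponentsWithStats(m.astype(np.uint8))
    return [(s[i,4],c[i],l==i) for i in range(1,n) if s[i,4]>=amin]
def outer(m):
    k=max(cv2.findContours(m.astype(np.uint8),cv2.RETR_EXTERNAL,cv2.CHAIN_APPROX_NONE)[0],key=cv2.contourArea)
    return k[:,0,:]
def circ(p):
    A=np.c_[2*p,np.ones(len(p))]; s=np.linalg.lstsq(A,(p**2).sum(1),rcond=None)[0]
    return s[:2],np.sqrt(s[2]+s[:2]@s[:2])
E
python3 - <<'E'
from h import *
im=cv2.cvtColor(cv2.imread("pics/top0.png"),cv2.COLOR_BGR2RGB)
hsv=cv2.cvtColor(im,cv2.COLOR_RGB2HSV)
# deck
w=(hsv[...,1]<40)&(hsv[...,2]>190)
w[:, :240]=0; w[:140]=0; w[300:]=0; w[:,430:]=0
a,c,m=max(blobs(w),key=lambda b:b[0]); 
P=np.array([ray("top",q,50)[:2] for q in outer(m)],np.float32)
r=cv2.minAreaRect(P); print("deck",r, cv2.boxPoints(r))
roi=np.zeros(w.shape,bool); roi[140:300,330:430]=1
for n,mm in (("blue",(hsv[...,0]>95)&(hsv[...,0]<125)&(hsv[...,1]>120)),("brass",(hsv[...,0]>18)&(hsv[...,0]<35)&(hsv[...,1]>100))):
    a,c,m=max(blobs(mm&roi),key=lambda b:b[0])
    m2=cv2.morphologyEx(m.astype(np.uint8),cv2.MORPH_OPEN,np.ones((2,2)))
    k,hh=cv2.findContours(m.astype(np.uint8),cv2.RETR_CCOMP,cv2.CHAIN_APPROX_NONE)
    for kk in k:
        if len(kk)>30: print(n,circ(np.array([ray("top",q,68)[:2] for q in kk[:,0]])))
for n,q,z in (("hub",(257.5,220.5),48.5),("objA",(286,161.5),98),("objB",(317,228),98),("vial",(403.5,215.5),105),("objAbase",(288,169),52),("objBbase",(316,234),52)): print(n,ray("top",q,z))
v=np.vstack([np.hstack([cv2.resize(im[y-35:y+35,x-45:x+45],(390,300),interpolation=cv2.INTER_CUBIC) for x,y in p]) for p in (((255,222),(300,195)),((317,229),(400,216)))])
cv2.imwrite("pics/crop.png",v[:,:,::-1])
E
```

```text
deck ((515.9653930664062, -137.16383361816406), (278.9129943847656, 289.07745361328125), 0.9732707142829895) [[ 374.07385      4.9852467]
 [ 378.98413   -284.0505   ]
 [ 657.85693   -279.31293  ]
 [ 652.94666      9.722839 ]]
blue (array([ 581.4378554 , -206.91314364]), np.float64(39.89532285531169))
blue (array([ 581.42210864, -206.68263173]), np.float64(28.481560944319682))
brass (array([ 456.70812566, -211.2780985 ]), np.float64(40.161599340607566))
brass (array([ 456.55204298, -211.22159972]), np.float64(28.266820233965056))
hub [512.12879974  50.36750364  48.5       ]
objA [632.21168309 -17.9036101   98.        ]
objB [489.19229539 -81.41099175  98.        ]
vial [ 510.58494177 -260.9466528   105.        ]
objAbase [626.09424401 -17.92284938  52.        ]
objBbase [479.46488313 -78.14488723  52.        ]
```

View pics/crop.png

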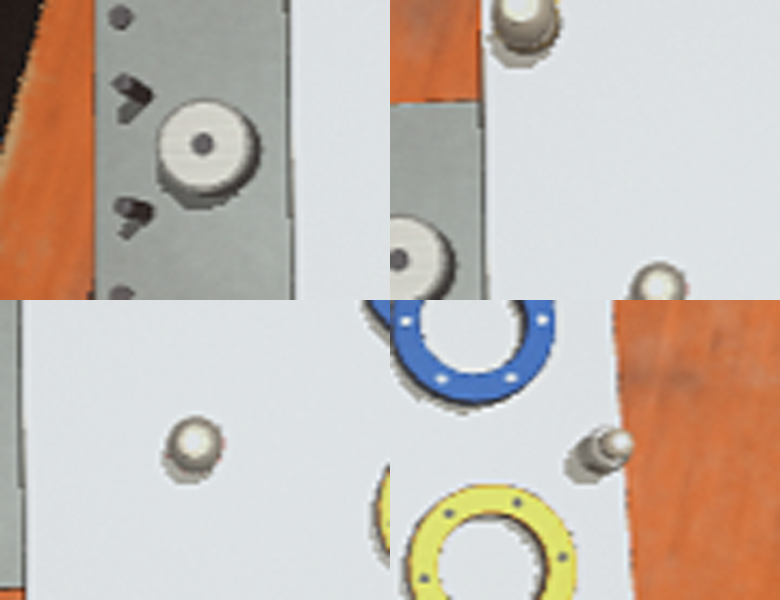

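The stand is yawed about 1°, with the hub near world (512.8, 52). The rings sit on opposite sides of the red-banded objective B at about (492,-80). I'll cage each ring from inside its bore with partly opened fingers. First I turn the tool to yaw 90°, so tool x is world +Y and tool y is world +X.

```bash
python3 -m crank '[[0,0,0.19,0,0,0,0.62],[0,0,0.19,0,0,0,0.62],[0,0,0.19,0,0,0,0.62],[0,0,0.19,0,0,0,0.62],[0,0,0.19,0,0,0,0.62]]' 20
python3 -m crank '[[0,0,0.19,0,0,0,0.62],[0,0,0.19,0,0,0,0.62],[0,0,0.19,0,0,0,0.62],[0,0,0.19,0,0,0,0.62],[0,0,0.19,0,0,0,0.62]]'
python3 -m crank '[[0,0,0.0115,0,0,0,0.62],[0,0,0.0115,0,0,0,0.62],[0,0,0.0115,0,0,0,0.62]]'
python3 -c "
from rig import *
print(status.observe()['joint_pos'],status.observe()['ee_rot'],viewer.get_calibration('wrist'))"
```

```text
t: 0.52
tool_pos: [192.1, 541.7, 230.8]
ee_rot: [-179.9, 0.0, 125.9]
contact_force: [-0.1, 0.4, -0.1]
opening: 25.9
grip_force: 0.0
t: 0.93
tool_pos: [192.1, 541.7, 230.8]
ee_rot: [-180.0, 0.1, 91.7]
contact_force: [0.2, -0.4, -1.1]
opening: 16.7
grip_force: 0.0
t: 1.18
tool_pos: [192.1, 541.7, 231.0]
ee_rot: [-180.0, 0.0, 90.1]
contact_force: [-0.4, 0.4, 0.0]
opening: 15.9
grip_force: 0.0
[ 6.93263237e+01  1.83301566e+01  8.96668466e+01 -4.70191380e-04
  7.20454246e+01  6.92590043e+01] [-1.79985393e+02  3.98364969e-02  9.00674696e+01] {'K': array([[298.1873164 ,   0.        , 316.47325006],
       [  0.        , 298.1873164 , 194.23833549],
       [  0.        ,   0.        ,   1.        ]]), 'R': array([[ 9.99998181e-01,  1.82227188e-03, -5.62498550e-04],
       [ 1.90646811e-03, -9.47519817e-01,  3.19691354e-01],
       [ 4.95860412e-05, -3.19691845e-01, -9.47521568e-01]]), 't': array([-192.65741705,  470.46527445,  551.98050443])}
```

```bash
for i in 1; do
python3 -m crank '[[0,0,0,-0.6275,0.2204,0,0.62],[0,0,0,-0.6275,0.2204,0,0.62],[0,0,0,-0.6275,0.2204,0,0.62],[0,0,0,-0.6275,0.2204,0,0.62],[0,0,0,-0.6275,0.2204,0,0.62]]'
python3 -m crank '[[0,0,0,-0.6275,0.2204,0,0.62],[0,0,0,-0.6275,0.2204,0,0.62],[0,0,0,-0.6275,0.2204,0,0.62],[0,0,0,-0.6275,0.2204,0,0.62],[0,0,0,-0.6275,0.2204,0,0.62]]'
python3 -m crank '[[0,0,0,-0.6275,0.2204,0,0.62],[0,0,0,-0.6275,0.2204,0,0.62],[0,0,0,-0.6275,0.2204,0,0.62],[0,0,0,-0.6275,0.2204,0,0.62],[0,0,0,-0.6275,0.2204,0,0.62]]'
python3 -m crank '[[0,0,0,-0.6275,0.2204,0,0.62],[0,0,0,-0.6275,0.2204,0,0.62],[0,0,0,-0.6275,0.2204,0,0.62],[0,0,0,-0.6275,0.2204,0,0.62],[0,0,0,-0.6275,0.2204,0,0.62]]'
python3 -m crank '[[0,0,0,0,0,0,0.62],[0,0,0,0,0,0,0.62]]'
done
python3 - <<'E'
from h import *
c=viewer.get_calibration("wrist")
cv2.imwrite("pics/w1.png",viewer.grab_frame("wrist")[:,:,::-1])
np.savez("pics/w1.npz",**c)
E
```

```text
t: 1.6
tool_pos: [258.4, 350.9, 231.1]
ee_rot: [180.0, 0.1, 90.1]
contact_force: [-0.2, -0.8, -0.3]
opening: 16.3
grip_force: 0.0
t: 2.02
tool_pos: [324.5, 163.0, 231.4]
ee_rot: [180.0, 0.0, 90.0]
contact_force: [0.4, -0.0, 0.4]
opening: 15.9
grip_force: 0.0
t: 2.43
tool_pos: [391.0, -25.6, 231.5]
ee_rot: [179.9, 0.0, 90.0]
contact_force: [0.2, 0.4, 0.4]
opening: 16.4
grip_force: 0.0
t: 2.85
tool_pos: [457.2, -214.1, 231.2]
ee_rot: [180.0, 0.0, 90.0]
contact_force: [1.4, 0.1, -0.1]
opening: 16.6
grip_force: 0.0
t: 3.02
tool_pos: [456.7, -212.2, 230.6]
ee_rot: [-179.9, -0.1, 89.9]
contact_force: [0.8, 1.2, 0.0]
opening: 16.0
grip_force: 0.0
```

View pics/w1.png

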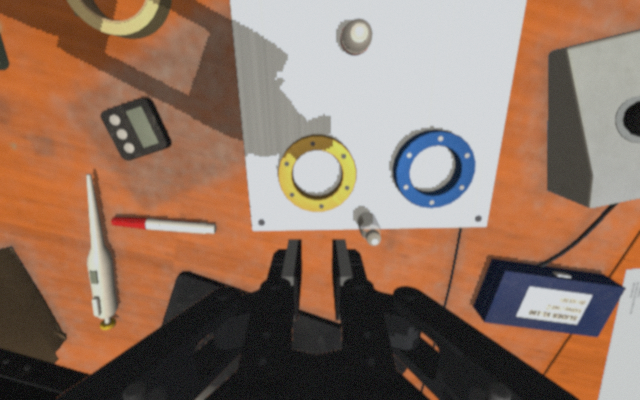

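The wrist view shows brass at (317,173), blue at (434,168), objective B at (356,35) and the vial at (370,228), base near (362,212).

```bash
python3 - <<'E'
from h import *
c=dict(np.load("pics/w1.npz"))
im=cv2.imread("pics/w1.png"); hsv=cv2.cvtColor(im,cv2.COLOR_BGR2HSV)
roi=np.zeros(hsv.shape[:2],bool); roi[110:225,260:490]=1
for n,mm in (("blue",(hsv[...,0]>95)&(hsv[...,0]<125)&(hsv[...,1]>120)),("brass",(hsv[...,0]>18)&(hsv[...,0]<35)&(hsv[...,1]>90))):
    a,cc,m=max(blobs(mm&roi),key=lambda b:b[0])
    k,_=cv2.findContours(m.astype(np.uint8),cv2.RETR_CCOMP,cv2.CHAIN_APPROX_NONE)
    for kk in k:
        if len(kk)>40: print(n,circ(np.array([ray("w",q,68,c)[:2] for q in kk[:,0]])))
for n,q,z in (("B",(357,33),91),("vial",(374,239),105),("vialb",(362,213),50)): print(n,ray("w",q,z,c))
E
```

```text
blue (array([ 578.86824752, -206.89046376]), np.float64(40.55095956140574))
blue (array([ 577.45760988, -206.06969124]), np.float64(26.025880496066108))
brass (array([ 456.44128051, -211.88118029]), np.float64(40.459052986124654))
brass (array([ 456.28445904, -210.2844936 ]), np.float64(26.549088227229394))
B [490.49022859 -82.81661644  91.        ]
vial [ 513.39595266 -268.35183497  105.        ]
vialb [ 509.0746701  -262.85090913   50.        ]
```

```bash

python3 -m crank '[[0,0,0,0,0,0.12,0.62],[0,0,0,0,0,0.24,0.62],[0,0,0,0,0,0.36,0.62],[0,0,0,0,0,0.46,0.62],[0,0,0,0,0,0.46,0.62]]'
python3 -m crank '[[0,0,0,0,0,0.05,0.62],[0,0,0,0,0,0.1,0.62],[0,0,0,0,0,0.123,0.62],[0,0,0,0,0,0.123,0.62]]'
```

```text
t: 3.48
tool_pos: [452.3, -207.4, 88.5]
ee_rot: [-179.4, -0.3, 90.1]
contact_force: [-1.4, 0.5, 0.1]
opening: 16.4
grip_force: 0.0
t: 3.82
tool_pos: [456.4, -210.1, 56.6]
ee_rot: [-179.9, -0.0, 90.1]
contact_force: [0.1, 0.0, 0.8]
opening: 16.3
grip_force: 0.0
```

```bash

python3 -m crank '[[0,0,0,0.02,-0.008,0,0.62],[0,0,0,0.055,-0.021,0,0.62],[0,0,0,0.095,-0.036,0,0.62],[0,0,0,0.135,-0.051,0,0.62],[0,0,0,0.17,-0.064,0,0.62]]'
python3 -m crank '[[0,0,0,0.035,-0.013,0,0.62],[0,0,0,0.07,-0.026,0,0.62],[0,0,0,0.105,-0.039,0,0.62],[0,0,0,0.14,-0.052,0,0.62],[0,0,0,0.168,-0.064,0,0.62]]'
python3 -m crank '[[0,0,0,0.045,0,0,0.62],[0,0,0,0.09,0,0,0.62],[0,0,0,0.14,0,0,0.62],[0,0,0,0.19,0,0,0.62],[0,0,0,0.233,0,0,0.62]]'
python3 -m crank '[[0,0,0,0.01,0.02,0,0.62],[0,0,0,0.03,0.05,0,0.62],[0,0,0,0.05,0.085,0,0.62],[0,0,0,0.07,0.12,0,0.62],[0,0,0,0.09,0.155,0,0.62]]'
python3 -m crank '[[0,0,0,0.02,0.035,0,0.62],[0,0,0,0.04,0.07,0,0.62],[0,0,0,0.06,0.105,0,0.62],[0,0,0,0.08,0.14,0,0.62],[0,0,0,0.093,0.161,0,0.62]]'
python3 -m crank '[[0,0,0,0,0,0,0.62],[0,0,0,0,0,0,0.62]]'
python3 - <<'E'
from h import *
a=viewer.grab_frame("top")[140:300,220:440]
b=viewer.grab_frame("wrist")[:,120:520]
im=np.hstack([cv2.resize(a,(440,320)),cv2.resize(b,(320,320))])
cv2.imwrite("pics/m1.png",im[:,:,::-1])
E
```

```text
t: 4.23
tool_pos: [437.9, -159.2, 57.5]
ee_rot: [179.8, 0.1, 90.1]
contact_force: [1.7, -4.2, 4.2]
opening: 16.3
grip_force: 2.5
t: 4.65
tool_pos: [419.2, -109.1, 57.3]
ee_rot: [179.8, 0.1, 90.1]
contact_force: [2.8, -4.5, 6.0]
opening: 16.1
grip_force: 3.5
t: 5.07
tool_pos: [418.1, -39.1, 57.1]
ee_rot: [180.0, 0.1, 90.1]
contact_force: [0.0, -7.0, 8.9]
opening: 16.2
grip_force: 4.4
t: 5.48
tool_pos: [464.8, -11.7, 56.1]
ee_rot: [-179.9, -0.0, 90.0]
contact_force: [-2.1, -0.5, 1.8]
opening: 16.1
grip_force: 1.1
t: 5.9
tool_pos: [515.1, 16.0, 56.3]
ee_rot: [179.9, -0.0, 90.0]
contact_force: [-0.6, -0.6, 0.1]
opening: 16.2
grip_force: 0.7
t: 6.07
tool_pos: [513.7, 15.5, 56.3]
ee_rot: [180.0, -0.0, 90.0]
contact_force: [0.4, 0.9, 0.5]
opening: 16.3
grip_force: 0.0
```

View pics/m1.png

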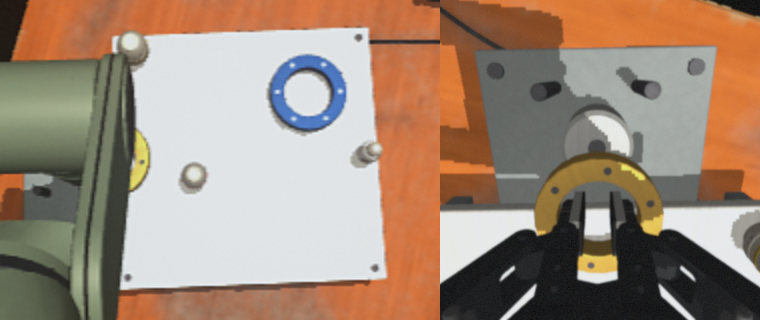

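The brass ring is caged at the deck edge in front of the hub (hub hole at about wrist pixel (315,185)). I'll refine the hub position from this view.

```bash
python3 - <<'E'
from h import *
print(ray("wrist",(315.5,184),48.5))
im=viewer.grab_frame("wrist"); c=viewer.get_calibration("wrist")
hsv=cv2.cvtColor(im,cv2.COLOR_RGB2HSV)
mm=(hsv[...,0]>15)&(hsv[...,0]<35)&(hsv[...,1]>90)
mm[:180]=0;mm[345:]=0;mm[:,:230]=0;mm[:,410:]=0
a,cc,m=max(blobs(mm),key=lambda b:b[0]); k=outer(m)
k=k[k[:,1]<270]; print(circ(np.array([ray("w",q,68,c)[:2] for q in k])))
E
```

```text
[512.01609138  51.18001224  48.5       ]
(array([513.44143613,  21.92386284]), np.float64(29.961853772530567))
```

```bash

python3 -m crank '[[0,0,0,0.02,-0.003,0,0.62],[0,0,0,0.045,-0.003,0,0.62],[0,0,0,0.07,-0.003,0,0.62],[0,0,0,0.095,-0.003,0,0.62],[0,0,0,0.115,-0.003,0,0.62]]'
python3 -m crank '[[0,0,0,0.004,0,0,0.62],[0,0,0,0.008,0,0,0.62],[0,0,0,0.012,0,0,0.62],[0,0,0,0.016,0,0,0.62],[0,0,0,0.016,0,0,0.62]]'
python3 - <<'E'
from h import *
b=viewer.grab_frame("wrist")[:,120:520]; a=viewer.grab_frame("scene")[150:350,180:460]
im=np.hstack([cv2.resize(b,(400,400)),cv2.resize(a,(400,400))])
cv2.imwrite("pics/m2.png",im[:,:,::-1])
E
```

```text
t: 6.63
tool_pos: [512.0, 50.7, 56.4]
ee_rot: [-180.0, -0.0, 90.0]
contact_force: [0.0, -1.4, -0.4]
opening: 16.3
grip_force: 0.6
t: 7.05
tool_pos: [512.2, 54.6, 56.4]
ee_rot: [-180.0, -0.0, 90.0]
contact_force: [-0.0, -0.7, -0.4]
opening: 16.0
grip_force: 0.4
```

View pics/m2.png

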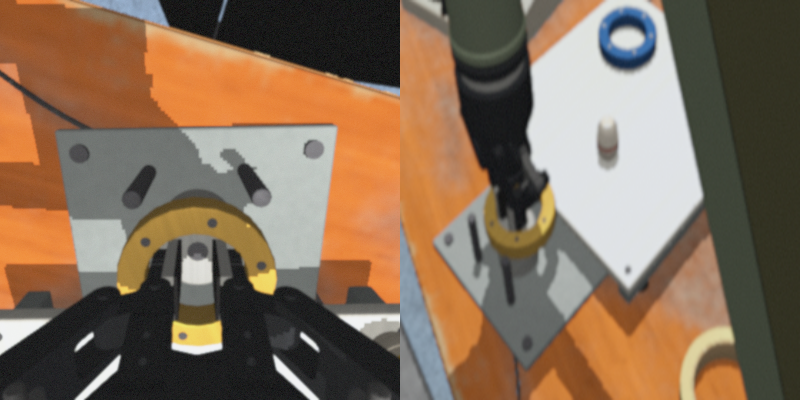

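The brass ring is still up on the hub and short of the pins, so I'll creep forward.

```bash

python3 -m crank '[[0,0,0,0.003,0,0,0.62],[0,0,0,0.006,0,0,0.62],[0,0,0,0.008,0,0,0.62],[0,0,0,0.008,0,0,0.62]]'
python3 -m crank '[[0,0,0,0.003,0,0,0.62],[0,0,0,0.006,0,0,0.62],[0,0,0,0.008,0,0,0.62],[0,0,0,0.008,0,0,0.62]]'
python3 - <<'E'
from h import *
b=viewer.grab_frame("wrist")
hsv=cv2.cvtColor(b,cv2.COLOR_RGB2HSV)
mm=(hsv[...,0]>15)&(hsv[...,0]<35)&(hsv[...,1]>90)
mm[:180]=0;mm[345:]=0;mm[:,:220]=0;mm[:,420:]=0
a,cc,m=max(blobs(mm),key=lambda b:b[0]); k=outer(m); print(k.min(0),k.max(0))
E
```

```text
t: 7.48
tool_pos: [512.2, 56.9, 56.4]
ee_rot: [-180.0, -0.0, 90.0]
contact_force: [0.8, -0.8, -1.2]
opening: 16.3
grip_force: 0.5
t: 7.82
tool_pos: [512.3, 59.6, 56.5]
ee_rot: [180.0, -0.0, 90.0]
contact_force: [0.7, 0.9, -0.1]
opening: 16.4
grip_force: 0.0
[238 197] [396 295]
```

```bash
python3 - <<'E'
from h import *
b=viewer.grab_frame("wrist")[:,120:520]; a=viewer.grab_frame("scene")[150:350,180:460]
im=np.hstack([cv2.resize(b,(400,400)),cv2.resize(a,(400,400))])
cv2.imwrite("pics/m3.png",im[:,:,::-1])
E
```

```text
(no output)
```

View pics/m3.png

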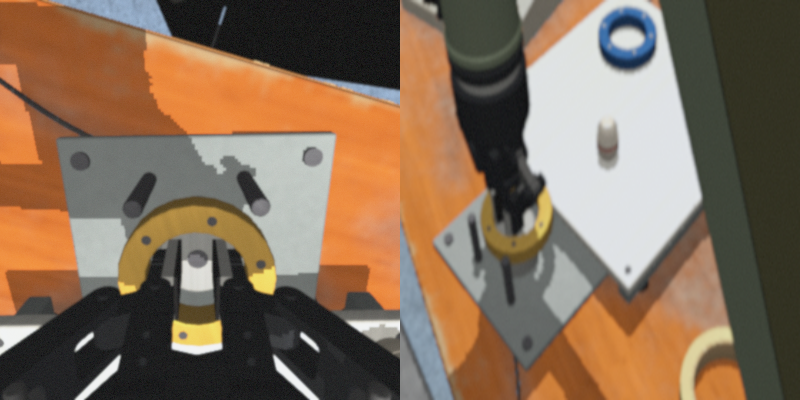

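The ring is still on the hub about 3 mm short. The fingers are thinner than assumed, so it trails them by about 9 mm. Continuing the creep.

```bash

python3 -m crank '[[0,0,0,0.004,0,0,0.62],[0,0,0,0.007,0,0,0.62],[0,0,0,0.007,0,0,0.62]]'
python3 -m crank '[[0,0,0,0.003,0,0,0.62],[0,0,0,0.006,0,0,0.62],[0,0,0,0.006,0,0,0.62]]'
python3 -m crank '[[0,0,0,0.003,0,0,0.62],[0,0,0,0.006,0,0,0.62],[0,0,0,0.006,0,0,0.62]]'
python3 - <<'E'
from h import *
b=viewer.grab_frame("wrist")
hsv=cv2.cvtColor(b,cv2.COLOR_RGB2HSV)
mm=(hsv[...,0]>15)&(hsv[...,0]<35)&(hsv[...,1]>90)
mm[:180]=0;mm[345:]=0;mm[:,:220]=0;mm[:,420:]=0
a,cc,m=max(blobs(mm),key=lambda b:b[0]); k=outer(m); print(k.min(0),k.max(0))
E
```

```text
t: 8.22
tool_pos: [512.2, 61.6, 56.4]
ee_rot: [180.0, -0.0, 90.0]
contact_force: [-0.3, 0.0, -0.5]
opening: 16.1
grip_force: 0.0
t: 8.47
tool_pos: [512.2, 63.4, 56.4]
ee_rot: [180.0, -0.0, 90.0]
contact_force: [0.3, -0.1, 0.0]
opening: 16.1
grip_force: 0.0
t: 8.72
tool_pos: [512.2, 65.2, 56.4]
ee_rot: [180.0, -0.0, 90.0]
contact_force: [-0.3, 0.2, -0.7]
opening: 16.0
grip_force: 0.0
[254 183] [379 279]
```

The ring's outline shrank from 158 to 125 px, so it has dropped. I'll lift, check, and go above the blue ring.

```bash

python3 -m crank '[[0,0,0,0,0,-0.1,0.62],[0,0,0,0,0,-0.2,0.62],[0,0,0,0,0,-0.33,0.62],[0,0,0,0,0,-0.46,0.62],[0,0,0,0,0,-0.58,0.62]]'
python3 -m crank '[[0,0,0,-0.45,0.11,0,0.62],[0,0,0,-0.45,0.11,0,0.62],[0,0,0,-0.45,0.11,0,0.62],[0,0,0,-0.45,0.11,0,0.62],[0,0,0,-0.45,0.11,0,0.62]]'
python3 -m crank '[[0,0,0,-0.455,0.111,0,0.62],[0,0,0,-0.455,0.111,0,0.62],[0,0,0,-0.455,0.111,0,0.62],[0,0,0,-0.455,0.111,0,0.62],[0,0,0,-0.455,0.111,0,0.62]]'
python3 -m crank '[[0,0,0,0,0,0,0.62],[0,0,0,0,0,0,0.62]]'
python3 - <<'E'
from h import *
a=viewer.grab_frame("top"); b=viewer.grab_frame("wrist"); c=viewer.get_calibration("wrist")
hsv=cv2.cvtColor(b,cv2.COLOR_RGB2HSV)
mm=(hsv[...,0]>95)&(hsv[...,0]<125)&(hsv[...,1]>120); mm[:100]=0;mm[250:]=0;mm[:,:230]=0;mm[:,410:]=0
x,cc,m=max(blobs(mm),key=lambda b:b[0])
k,_=cv2.findContours(m.astype(np.uint8),cv2.RETR_CCOMP,cv2.CHAIN_APPROX_NONE)
for kk in k:
    if len(kk)>40: print(circ(np.array([ray("w",q,68,c)[:2] for q in kk[:,0]])))
s=viewer.grab_frame("scene")[150:350,180:460]
im=np.hstack([cv2.resize(a[140:300,220:440],(440,320)),cv2.resize(s,(360,320))])
cv2.imwrite("pics/m4.png",im[:,:,::-1])
E
```

```text
t: 9.18
tool_pos: [512.0, 64.9, 232.6]
ee_rot: [180.0, -0.0, 90.0]
contact_force: [1.2, 1.1, -0.6]
opening: 16.0
grip_force: 0.0
t: 9.6
tool_pos: [545.7, -73.1, 230.1]
ee_rot: [180.0, 0.0, 89.8]
contact_force: [-0.3, 0.3, 0.6]
opening: 16.0
grip_force: 0.0
t: 10.02
tool_pos: [579.0, -208.7, 229.5]
ee_rot: [-180.0, 0.0, 89.8]
contact_force: [0.1, -0.3, 0.3]
opening: 16.4
grip_force: 0.0
t: 10.18
tool_pos: [578.1, -204.7, 230.2]
ee_rot: [-179.9, -0.1, 90.1]
contact_force: [0.2, 0.9, -0.4]
opening: 16.5
grip_force: 0.0
(array([ 581.46283424, -206.75312991]), np.float64(39.61977356880208))
(array([ 581.28636712, -205.9616485 ]), np.float64(26.921630898839002))
```

View pics/m4.png

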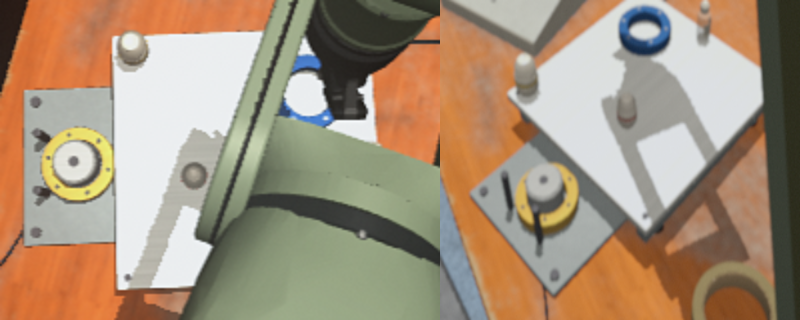

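Brass lies round the hub on the base and the bystanders are undisturbed. Now the blue ring, centred at (581.4,-206.5), goes through the gap between the objectives.

```bash

python3 -m crank '[[0,0,0,0,0.01,0.1,0.62],[0,0,0,0,0.01,0.22,0.62],[0,0,0,0,0.01,0.34,0.62],[0,0,0,0,0.01,0.45,0.62],[0,0,0,0,0.01,0.45,0.62]]'
python3 -m crank '[[0,0,0,0,0,0.0,0.62],[0,0,0,0,0,0.06,0.62],[0,0,0,0,0,0.1,0.62],[0,0,0,0,0,0.13,0.62],[0,0,0,0,0,0.13,0.62]]'
python3 -m crank '[[0,0,0,0.02,0.002,0,0.62],[0,0,0,0.06,0.004,0,0.62],[0,0,0,0.1,0.006,0,0.62],[0,0,0,0.145,0.008,0,0.62],[0,0,0,0.19,0.011,0,0.62]]'
python3 -m crank '[[0,0,0,0.04,0.002,0,0.62],[0,0,0,0.08,0.004,0,0.62],[0,0,0,0.12,0.006,0,0.62],[0,0,0,0.16,0.008,0,0.62],[0,0,0,0.19,0.011,0,0.62]]'
python3 -m crank '[[0,0,0,0.03,-0.015,0,0.62],[0,0,0,0.06,-0.03,0,0.62],[0,0,0,0.095,-0.047,0,0.62],[0,0,0,0.13,-0.064,0,0.62],[0,0,0,0.162,-0.08,0,0.62]]'
python3 -m crank '[[0,0,0,0.03,-0.015,0,0.62],[0,0,0,0.06,-0.03,0,0.62],[0,0,0,0.095,-0.047,0,0.62],[0,0,0,0.13,-0.064,0,0.62],[0,0,0,0.162,-0.08,0,0.62]]'
python3 -m crank '[[0,0,0,0.01,-0.02,0,0.62],[0,0,0,0.02,-0.045,0,0.62],[0,0,0,0.035,-0.07,0,0.62],[0,0,0,0.05,-0.092,0,0.62],[0,0,0,0.05,-0.092,0,0.62]]'
python3 - <<'E'
from h import *
a=viewer.grab_frame("top")[140:300,220:440]; b=viewer.grab_frame("wrist")[:,120:520]
im=np.hstack([cv2.resize(a,(440,320)),cv2.resize(b,(320,320))])
cv2.imwrite("pics/m5.png",im[:,:,::-1])
E
```

```text
t: 10.75
tool_pos: [577.0, -203.7, 89.1]
ee_rot: [-179.3, -0.3, 90.1]
contact_force: [-1.8, -0.5, -1.4]
opening: 16.4
grip_force: 0.0
t: 11.17
tool_pos: [581.9, -206.3, 57.1]
ee_rot: [180.0, 0.0, 90.0]
contact_force: [0.1, 0.1, -0.2]
opening: 16.2
grip_force: 0.0
t: 11.58
tool_pos: [585.9, -148.8, 57.9]
ee_rot: [179.8, 0.1, 90.0]
contact_force: [-0.8, -5.6, 5.0]
opening: 16.8
grip_force: 3.1
t: 12.0
tool_pos: [588.9, -91.4, 57.8]
ee_rot: [179.9, 0.1, 90.1]
contact_force: [-0.9, -6.3, 6.6]
opening: 16.0
grip_force: 3.8
t: 12.42
tool_pos: [565.4, -42.9, 57.7]
ee_rot: [179.7, 0.1, 90.1]
contact_force: [1.8, -5.6, 5.0]
opening: 15.8
grip_force: 3.6
t: 12.83
tool_pos: [540.8, 6.1, 57.3]
ee_rot: [179.8, -0.0, 90.0]
contact_force: [1.5, -2.4, 2.5]
opening: 16.2
grip_force: 2.8
t: 13.25
tool_pos: [510.3, 20.5, 56.2]
ee_rot: [-179.9, -0.0, 90.0]
contact_force: [0.6, -0.5, 1.2]
opening: 16.4
grip_force: 0.7
```

View pics/m5.png

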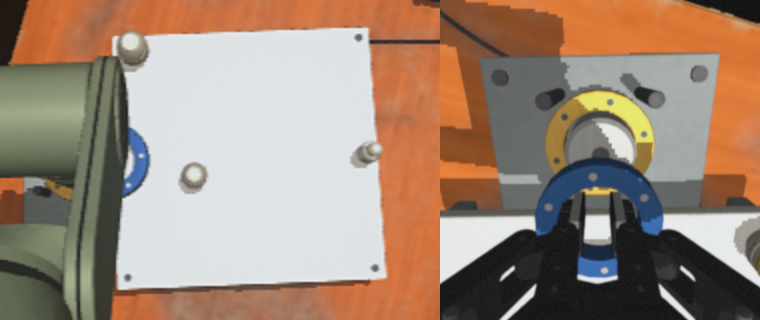

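The blue ring is caged at the deck edge, and the objectives and vial haven't moved. Now I slide it over the hub.

```bash

python3 -m crank '[[0,0,0,0.0,0,0,0.62],[0,0,0,0.02,0,0,0.62],[0,0,0,0.045,0,0,0.62],[0,0,0,0.07,0,0,0.62],[0,0,0,0.095,0,0,0.62]]'
python3 -m crank '[[0,0,0,0.01,0,0,0.62],[0,0,0,0.02,0,0,0.62],[0,0,0,0.025,0,0,0.62],[0,0,0,0.03,0,0,0.62],[0,0,0,0.03,0,0,0.62]]'
python3 -m crank '[[0,0,0,0.004,0,0,0.62],[0,0,0,0.008,0,0,0.62],[0,0,0,0.012,0,0,0.62],[0,0,0,0.012,0,0,0.62]]'
python3 -m crank '[[0,0,0,0.003,0,0,0.62],[0,0,0,0.006,0,0,0.62],[0,0,0,0.009,0,0,0.62],[0,0,0,0.009,0,0,0.62]]'
python3 - <<'E'
from h import *
b=viewer.grab_frame("wrist")
hsv=cv2.cvtColor(b,cv2.COLOR_RGB2HSV)
mm=(hsv[...,0]>95)&(hsv[...,0]<125)&(hsv[...,1]>90)
mm[:170]=0;mm[345:]=0;mm[:,:220]=0;mm[:,420:]=0
a,cc,m=max(blobs(mm),key=lambda b:b[0]); k=outer(m); print(k.min(0),k.max(0))
E
```

```text
t: 13.77
tool_pos: [512.2, 48.9, 56.1]
ee_rot: [-179.9, -0.0, 90.0]
contact_force: [0.1, -1.9, 0.4]
opening: 16.5
grip_force: 0.7
t: 14.18
tool_pos: [512.4, 57.5, 56.4]
ee_rot: [-180.0, -0.0, 90.0]
contact_force: [-0.5, 0.3, 0.5]
opening: 16.4
grip_force: 0.2
t: 14.52
tool_pos: [512.7, 61.0, 56.5]
ee_rot: [180.0, -0.0, 90.0]
contact_force: [0.3, 0.5, 1.0]
opening: 16.0
grip_force: 0.0
t: 14.85
tool_pos: [512.5, 63.7, 56.4]
ee_rot: [180.0, -0.0, 90.0]
contact_force: [-1.1, -0.5, -0.3]
opening: 16.0
grip_force: 0.0
[249 187] [387 290]
```

The outline is 138 px wide, which matches a top height of about 44 mm, so it has dropped onto the brass. Lifting clear to verify.

```bash

python3 -m crank '[[0,0,0,0,0,-0.1,0.62],[0,0,0,0,0,-0.2,0.62],[0,0,0,0,0,-0.33,0.62],[0,0,0,0,0,-0.46,0.62],[0,0,0,0,0,-0.58,0.62]]'
python3 -m crank '[[0,0,0,-0.5,0,0,0.62],[0,0,0,-0.5,0,0,0.62],[0,0,0,-0.5,0,0,0.62],[0,0,0,-0.5,0,0,0.62],[0,0,0,-0.5,0,0,0.62]]'
python3 -m crank '[[0,0,0,0,0,0,0.62],[0,0,0,0,0,0,0.62],[0,0,0,0,0,0,0.62]]'
python3 - <<'E'
from h import *
a=viewer.grab_frame("top"); b=viewer.grab_frame("scene")
cv2.imwrite("pics/m6.png",np.hstack([cv2.resize(a[140:300,220:440],(440,320)),cv2.resize(b[180:340,200:380],(360,320),interpolation=cv2.INTER_CUBIC)])[:,:,::-1])
hsv=cv2.cvtColor(a,cv2.COLOR_RGB2HSV)
mm=(hsv[...,0]>95)&(hsv[...,0]<125)&(hsv[...,1]>100); mm[:180]=0;mm[270:]=0;mm[:,:225]=0;mm[:,300:]=0
x,cc,m=max(blobs(mm),key=lambda b:b[0])
print(circ(np.array([ray("top",q,44)[:2] for q in outer(m)])))
E
```

```text
t: 15.32
tool_pos: [512.3, 63.4, 232.6]
ee_rot: [180.0, -0.0, 90.0]
contact_force: [0.9, -0.2, 0.3]
opening: 16.5
grip_force: 0.0
t: 15.73
tool_pos: [512.4, -90.8, 230.4]
ee_rot: [180.0, 0.1, 89.7]
contact_force: [-0.5, -0.3, -0.2]
opening: 16.1
grip_force: 0.0
t: 15.98
tool_pos: [512.4, -85.5, 230.3]
ee_rot: [-180.0, -0.0, 90.1]
contact_force: [-0.6, 0.9, -0.1]
opening: 16.3
grip_force: 0.0
(array([509.80440482,  40.95391894]), np.float64(28.598403714326068))
```

View pics/m6.png

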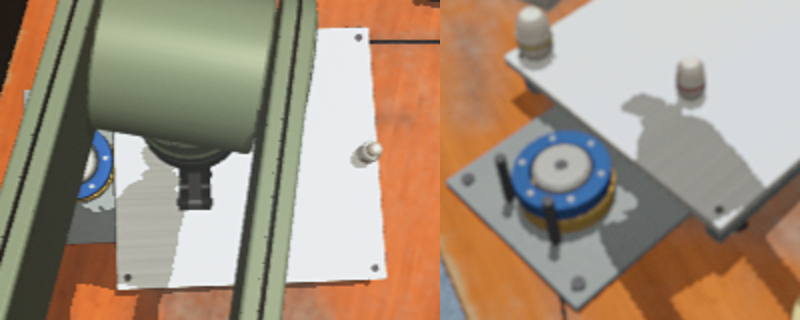

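The scene view shows the blue ring flat on the brass one round the hub, with the hub top standing just proud, both objectives upright, and the arm clear.

```bash
python3 -c "
from rig import ticket
print(ticket.sign_off())"
```

```text
the job is handed in; nothing more can be done
None
```

I slid the brass ring and then the blue ring over the hub, and handed the job in at about 16 s; the last picture shows both stacked flat, the objectives and vial in place and the arm clear, but the sign-off gave no verdict.

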